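# Find the rocking cup lid in the masala dabba and press it home

## Task

One of the seven cup lids in the open masala dabba is not gripping: feel the lids with light fingertip presses on their rims to find the one that rocks, then press that lid straight down in its middle until it is fully home. A tight lid may stand a little proud and that is fine: press it only lightly, since pushed hard it wedges, and leave it as it stands. Only press: lift or drag nothing, leave the other things in the drawer undisturbed, and finish with the hand clear of everything.

Things in the scene. Friction and masses are not known exactly. Their poses are not given: they have to be found in the camera images.
- dabba: the open masala dabba: a round steel tin 198 mm across, 48 mm high, loose in the drawer; origin at the centre of its underside, 10 mm above the counter. Seven loose steel cups, 62 mm across, 46 mm tall, stand in it: one in the middle, six in a ring around (centres 63.6 mm apart). Their mouths lie 59 mm above the counter, just above the tin's wall.
- lid_a: one of seven identical steel lids, 59 mm across, each on its own cup centred below it. A flat dish (floor 2.5 mm above the underside) with a raised rim bead at its edge (bead circle 28 mm from the middle, bead top 5 mm above the underside); under it a grey push-in silicone sleeve. Origin: middle of the underside; z points up out of the lid. Any of the seven may be the loose one.
- lid_b: same kind of lid as lid_a, on another cup, origin and axes alike; any of the seven lids may be the loose one. Heights (all seven): a tight lid's underside stands 2.5 to 4.5 mm above its cup's mouth, gripped by the sleeve, the loose one starts 3 to 4.5 mm above it, so height does not tell.
- lid_c: same kind of lid as lid_a, on another cup, origin and axes alike; any of the seven lids may be the loose one. Tight lids (all alike): pressed on the rim, a tight lid stays level and gives less than 1 mm at 5 N.
- lid_d: same kind of lid as lid_a, on another cup, origin and axes alike; any of the seven lids may be the loose one. The loose lid, pressed on its rim, tips at under 3 N until that edge touches the cup, 3 to 5 mm down (0.11 to 0.19 rad), the far edge rising; it springs level when let go. Pressed at the rim it never goes home.
- lid_e: same kind of lid as lid_a, on another cup, origin and axes alike; any of the seven lids may be the loose one. The loose lid, pressed in the middle, slides down at about 9 N (up to 12 N if pressed some mm off the middle); the sleeve holds it where it is left.
- lid_f: same kind of lid as lid_a, on another cup, origin and axes alike; any of the seven lids may be the loose one. Fully home, the loose lid's underside lies on its cup's mouth, 59 mm above the counter; it stops dead there and rocks no more.
- lid_g: same kind of lid as lid_a, on another cup, origin and axes alike; any of the seven lids may be the loose one.
- katoris: a nest of four small steel bowls, 94 mm across and 57 mm high in all, standing loose in the drawer; origin at the centre of its underside
- coffee_filter: a small steel coffee filter: a two-part upright cylinder 66 mm across, 94 mm high to the knob on its lid, standing loose in the drawer; origin at the centre of its underside
- rolling_pin: a short wooden rolling pin, 240 mm long and 34 mm thick, lying along its own x axis in the drawer; origin below its middle, at the underside
- clip: a yellow plastic clip, 65 mm long, 14 mm wide, 11 mm high, lying in the drawer; origin at the middle of its underside
There are look-alikes about, which are no part of the job. Leave any brown or red look-alike of the part that bears lid_g alone.

How it is judged (in metres and radians):
On the way, in this order (a step that is already met when the one before it is completed fails the run):
1. the loose lid has been made to rock: a press near its edge tips it by more than 0.05 rad (angle between any of lid_a, lid_b, lid_c, lid_d, lid_e, lid_f, lid_g's own z axis and vertical above 0.05 rad), for 0.05 s.
2. the loose lid is pressed fully home (underside within 1.5 mm of its cup's mouth) and level (((height (world z) of lid_a below 0.0605 m and angle between lid_a's own z axis and vertical below 0.04 rad) or (height (world z) of lid_b below 0.0605 m and angle between lid_b's own z axis and vertical below 0.04 rad) or (height (world z) of lid_c below 0.0605 m and angle between lid_c's own z axis and vertical below 0.04 rad) or (height (world z) of lid_d below 0.0605 m and angle between lid_d's own z axis and vertical below 0.04 rad) or (height (world z) of lid_e below 0.0605 m and angle between lid_e's own z axis and vertical below 0.04 rad) or (height (world z) of lid_f below 0.0605 m and angle between lid_f's own z axis and vertical below 0.04 rad) or (height (world z) of lid_g below 0.0605 m and angle between lid_g's own z axis and vertical below 0.04 rad))), for 0.2 s.
At the end, for the whole second after the job is handed in: The lid that rocked is fully home: its underside within 1.5 mm of its cup's mouth, level within 0.04 rad and at rest. All lids with their cups are within 8 mm, the dabba within 10 mm and the other things in the drawer within 15 mm of where they were (((height (world z) of lid_a below 0.0605 m and angle between lid_a's own z axis and vertical below 0.04 rad and linear speed of lid_a below 0.01 m/s) or (height (world z) of lid_b below 0.0605 m and angle between lid_b's own z axis and vertical below 0.04 rad and linear speed of lid_b below 0.01 m/s) or (height (world z) of lid_c below 0.0605 m and angle between lid_c's own z axis and vertical below 0.04 rad and linear speed of lid_c below 0.01 m/s) or (height (world z) of lid_d below 0.0605 m and angle between lid_d's own z axis and vertical below 0.04 rad and linear speed of lid_d below 0.01 m/s) or (height (world z) of lid_e below 0.0605 m and angle between lid_e's own z axis and vertical below 0.04 rad and linear speed of lid_e below 0.01 m/s) or (height (world z) of lid_f below 0.0605 m and angle between lid_f's own z axis and vertical below 0.04 rad and linear speed of lid_f below 0.01 m/s) or (height (world z) of lid_g below 0.0605 m and angle between lid_g's own z axis and vertical below 0.04 rad and linear speed of lid_g below 0.01 m/s)) and distance of each of lid_a, lid_b, lid_c, lid_d, lid_e, lid_f, lid_g from where it was at the start of the episode below 0.008 m and distance of dabba from where it was at the start of the episode below 0.01 m and distance of each of katoris, coffee_filter, rolling_pin, clip from where it was at the start of the episode below 0.015 m and angle between coffee_filter's own z axis and vertical below 0.1 rad); the robot touches nothing.
It fails at once if a lid that stands level and proud of its cup is pressed harder than 18 N (a tight lid: any such press; the loose one: not while it is tipped and not once it is home) ((contact force between the fingers and lid_a above 18 N and height (world z) of lid_a above 0.0595 m and angle between lid_a's own z axis and vertical below 0.05 rad) or (contact force between the fingers and lid_b above 18 N and height (world z) of lid_b above 0.0595 m and angle between lid_b's own z axis and vertical below 0.05 rad) or (contact force between the fingers and lid_c above 18 N and height (world z) of lid_c above 0.0595 m and angle between lid_c's own z axis and vertical below 0.05 rad) or (contact force between the fingers and lid_d above 18 N and height (world z) of lid_d above 0.0595 m and angle between lid_d's own z axis and vertical below 0.05 rad) or (contact force between the fingers and lid_e above 18 N and height (world z) of lid_e above 0.0595 m and angle between lid_e's own z axis and vertical below 0.05 rad) or (contact force between the fingers and lid_f above 18 N and height (world z) of lid_f above 0.0595 m and angle between lid_f's own z axis and vertical below 0.05 rad) or (contact force between the fingers and lid_g above 18 N and height (world z) of lid_g above 0.0595 m and angle between lid_g's own z axis and vertical below 0.05 rad)).
It fails at once if a lid or cup is lifted (a lid's underside more than 9 mm above the cups' mouths) (height (world z) of any of lid_a, lid_b, lid_c, lid_d, lid_e, lid_f, lid_g above 0.068 m).
It fails at once if a lid with its cup, or the dabba, is shoved or carried more than 15 mm (distance of any of dabba, lid_a, lid_b, lid_c, lid_d, lid_e, lid_f, lid_g from where it was at the start of the episode above 0.015 m).
It fails at once if another thing in the drawer is moved, lifted or carried more than 15 mm (distance of any of katoris, coffee_filter, rolling_pin, clip from where it was at the start of the episode above 0.015 m).
It also fails if it takes over 54 s, if anything falls off the work surface, if the arm or the gripper's body presses on something with over 40 N, if the wrist force passes 120 N, or if a joint passes its speed limit or range.

## Robot

A 7-joint arm with a two-finger parallel gripper is mounted at the origin on the work surface. World frame = base frame: x ahead of the robot, y to its left, z up, the work surface at z = 0. Lengths are in m, angles in degrees, forces in N, time in s.
With the tool pointing down it reaches from about 0.425 to 0.825 m from the base axis. Payload 3.6 kg.
Tool frame: the origin (TCP) lies at the very end of the fingers, on their centre line; the grasp point (between the pads) lies arm.tcp_to_grasp behind it (arm.tcp_to_grasp is the distance from the TCP to the grasp point, in m); z points along the fingers, y is the direction in which the jaws open and shut (so a half turn about z gives the same grasp; the last joint's range is limited). The gripper opens to 85 mm and grips with 20 to 120 N. Pads are 22 mm wide; open, the fingers measure 114 mm over their backs; the gripper's body (76 mm by 85 mm) begins 54 mm behind the grasp point. The pads swing forward as they close: fully open they stand 13 mm farther back than shut.
Start: joints at [62.825, 35.231, -0.722, 81.555, 0.464, 63.22, -2.315], TCP at [0.281, -0.586, 0.231] pointing down, gripper open.
Joint ranges: [-178.69, 178.69], [-17.37, 117.87], [-77.05, 75.6], [15.02, 138.74], [-78.02, 258.01], [0.78, 113.62], [-162.83, 162.83]. Speed limits (degrees/s): [159.86, 159.86, 180, 180, 180, 180, 180].

## Interface

Orientations are given as a 3x3 rotation matrix whose columns are the frame's x, y, z axes.
In Python, from station import arm gives the robot as it stands. The module is installed in compiled form; this text tells all that it offers.
- The arm moves only by the shell command python3 -m handwheel 'ROWS' [FORCE]. ROWS is a JSON object of lists of equal length, an entry for each row: "slide": the shift along the tool's x, y, z in units of 50 mm (1.0 is 50 mm), a list of three; "turn": the turn about the tool's z in degrees; "claw": the opening in per cent of the stroke, from 0 (shut) to 100 (fully open). A call has 1 to 10 rows; each row shifts and turns the pose as measured when the row begins, along the tool's axes as they then stand; what a row does not reach is not made up. A row lasts 1/10 s, in which the tool goes at most 50 mm and 8.59 degrees, less where a joint would pass 70% of its speed; a pose out of reach is approached as far as the arm can. A call is refused whole if a number of a shift passes 1 or a number of a turn 8.59, either way. A call with a gripper value outside its range is refused whole. The fingers move at their own pace and stop on an object; FORCE is the grip in N (left out, the last holds). Time passes only in rows, so rows that do not move let the fingers close. It gives the time, the measured TCP pose, the force and the opening at its end, in the units of the state.
- arm.sense(): the state, without advancing time (a new reading comes with each control period).
- arm.get_image(name): name is "side" or "top" or "wrist"; returns a dict with "frame" (480x640x3 uint8, blue, green, red), "range_z" (480x640 float32, m along the optical axis (not along the pixel's ray), 0 where there is no reading), "intrinsics" (3x3 intrinsics, pixels), "k1" (the pictures are not rectified: a ray, as slopes to the right and down, at radius r is drawn at 1 + k1 r^2 times it, then the intrinsics apply), "position" and "rotation" of the camera in the world. Camera axes: x right, y down, z forward; pixel columns grow to the right and rows downward; lengths in m; the calibration is good to about 2 mm. A picture is of the moment at which its call begins.
- arm.job_done(): hands the job in, once; it reports no verdict.
The state is a dict: "clock": time; "joint_positions": joint angles; "qd": joint speeds; "joint_efforts": joint torques, N m; "position": TCP position; "orientation": TCP orientation; "contact_force": force on the tool from outside, world axes, zero at the start; "ft_torque": the same for the moment, N m; "opening": opening from 0.0 (shut) to 1.0 (fully open).
Only numpy, scipy, OpenCV 4.12 (cv2) and the standard library are available. Lean on these libraries where they do the work, as an engineer would, in place of code of your own. Each camera call takes 0.05 s, during which the arm holds its last target. There are 200 camera calls.

## Working session

There is one attempt and no reset: what is moved stays moved. The work goes in short steps, Python scripts to look and compute and a shell command to move; the robot and the scene stay as the last step left them, time stands still between calls to the robot, and variables do not carry over. Pictures are saved under pics/ and viewed, about 8 in all and at most 12, crops included, and the job is handed in when it is done.

```bash
mkdir -p pics; cat > h.py <<'E'
import numpy as np, cv2
from station import arm
def cast(im,uv,z=None):
    K=im["intrinsics"];k1=im["k1"];R=np.array(im["rotation"]);p=np.array(im["position"])
    uv=np.atleast_2d(np.array(uv,float))
    d=np.stack([(uv[:,0]-K[0][2])/K[0][0],(uv[:,1]-K[1][2])/K[1][1]],1)
    s=d.copy()
    for _ in range(20): s=d/(1+k1*(s**2).sum(1,keepdims=True))
    r=np.c_[s,np.ones(len(s))]@R.T
    if z is not None: return p+r*((z-p[2])/r[:,2])[:,None]
    D=np.array([im["range_z"][int(round(v)),int(round(u))] for u,v in uv])
    return p+r*D[:,None]
E
python3 - <<'E'
from h import *
s=arm.sense();print({k:np.round(v,3).tolist() for k,v in s.items()},arm.tcp_to_grasp)
for n in("top","side"):
    im=arm.get_image(n);cv2.imwrite(f"pics/{n}0.png",im["frame"]);print(n,im["position"],np.round(im["rotation"],3).tolist(),np.array(im["intrinsics"]).tolist(),im["k1"])
E
```

```text
{'clock': 0.0, 'joint_positions': [62.824, 35.292, -0.724, 81.642, 0.463, 63.218, -2.313], 'qd': [-0.044, -0.027, 0.062, 0.053, -0.063, 0.009, 0.074], 'joint_efforts': [-0.0, -46.921, 0.259, -17.103, 0.01, 0.01, -0.0], 'position': [0.281, -0.585, 0.23], 'orientation': [[0.901, 0.433, -0.001], [0.433, -0.901, 0.002], [-0.0, -0.003, -1.0]], 'contact_force': [-0.667, -0.278, 0.712], 'ft_torque': [0.034, -0.002, 0.022], 'opening': 0.999} 0.0187
top [0.33415242 0.0257709  0.90553455] [[-0.004, -0.981, 0.194], [-1.0, 0.005, 0.001], [-0.002, -0.194, -0.981]] [[466.01808492101054, 0.0, 324.5916367912689], [0.0, 466.01808492101054, 243.12858422984604], [0.0, 0.0, 1.0]] -0.07127359100647905
side [ 0.43276609 -0.70437492  0.60477264] [[0.996, -0.048, 0.081], [-0.094, -0.57, 0.816], [0.007, -0.82, -0.572]] [[521.2805901039559, 0.0, 310.0440107098471], [0.0, 521.2805901039559, 241.28365625937778], [0.0, 0.0, 1.0]] 0.0050919175639867935
```

View pics/top0.png

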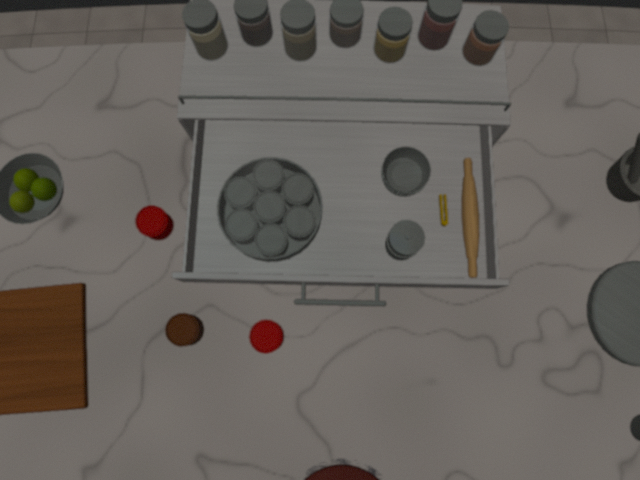

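View pics/side0.png

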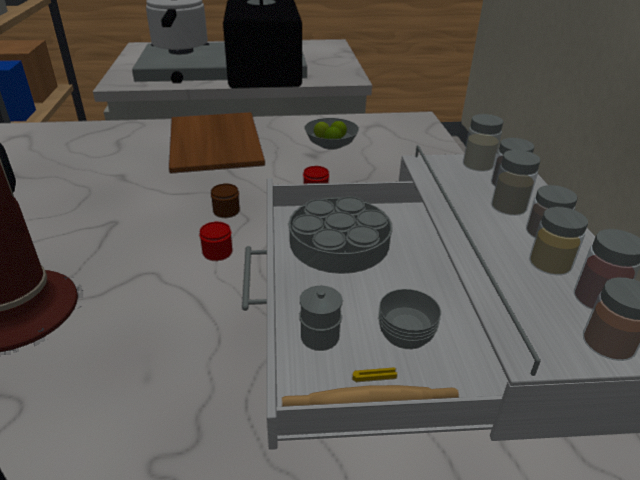

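Top view: the dabba with its seven lids is at about (270,209). The coffee filter is at (405,240), the katoris at (406,171), the clip at (443,210) and the pin at (471,217). The red and brown cups at (154,221), (267,336) and (184,329) stand outside the drawer, so they are the look-alikes to leave alone. Next I'll measure the lid centres.

```bash
python3 - <<'E'
from h import *
def fit(P):
    # fit hex: centre+angle
    from scipy.optimize import least_squares
    def model(q):
        a=q[2]+np.arange(6)*np.pi/3
        return np.r_[[[q[0],q[1]]],np.c_[q[0]+.0636*np.cos(a),q[1]+.0636*np.sin(a)]]
    c=P.mean(0);best=None
    for a0 in np.radians([0,15,30,45]):
        r=least_squares(lambda q:np.min(np.linalg.norm(P[:,None]-model(q)[None],axis=2),1),[*c,a0],loss="soft_l1",f_scale=.003)
        if best is None or r.cost<best.cost:best=r
    print("fit",np.round(best.x[:2],4),np.degrees(best.x[2])%60,"res mm",np.round(best.fun*1e3,1));print(np.round(model(best.x),4).tolist())
for n,(x0,y0,x1,y1),rr in(("top",(210,150,330,270),(14,19)),("side",(280,185,400,280),None)):
    im=arm.get_image(n);f=im["frame"]
    g=cv2.cvtColor(f[y0:y1,x0:x1],cv2.COLOR_BGR2GRAY);S=5
    G=cv2.createCLAHE(3,(2,2)).apply(cv2.resize(g,None,fx=S,fy=S,interpolation=cv2.INTER_CUBIC))
    V=cv2.cvtColor(G,cv2.COLOR_GRAY2BGR)
    if rr:
        C=cv2.HoughCircles(G,cv2.HOUGH_GRADIENT,1,22*S,param1=80,param2=20,minRadius=rr[0]*S,maxRadius=rr[1]*S)[0]
        uv=(C[:,:2]+.5)/S-.5+[x0,y0]
        print(np.round(np.c_[uv,C[:,2]/S],1).tolist())
        P=cast(im,uv,.066)[:,:2];k=np.linalg.norm(P-np.median(P,0),axis=1)<.085;print(np.round(P,4).tolist());fit(P[k])
        print("depth z",np.round(cast(im,uv)[:,2],4))
        for c in C: cv2.circle(V,(int(c[0]),int(c[1])),int(c[2]),(0,255,0),1)
    cv2.imwrite(f"pics/{n}1.png",V)
    Z=im["range_z"]; vv,uu=np.mgrid[y0:y1,x0:x1]; Q=cast(im,np.c_[uu.ravel(),vv.ravel()]); m=(Q[:,2]>.061)&(Q[:,2]<.075)
    print(n,"high pts",m.sum(),"mid",((Q[m,:2].max(0)+Q[m,:2].min(0))/2).round(4),Q[m,:2].mean(0).round(4),np.ptp(Q[m,:2],axis=0).round(4))
# others' tops
im=arm.get_image("top")
for nme,uv in dict(kat=(406,171),filt=(406,236),clip=(443,210),pin=(471,217),wallF=(340,280),wallB=(340,115),wallL=(190,200),wallR=(490,200),jarbase=(300,105)).items(): print(nme,cast(im,uv).round(3))
E
```

```text
Traceback (most recent call last):
TypeError: 'NoneType' object is not subscriptable
```

```bash
cat > m.py <<'E'
from h import *
from scipy.optimize import least_squares
def model(q):
    a=q[2]+np.arange(6)*np.pi/3
    return np.r_[[[q[0],q[1]]],np.c_[q[0]+.0636*np.cos(a),q[1]+.0636*np.sin(a)]]
for n,(x0,y0,x1,y1) in(("top",(210,150,330,270)),("side",(280,185,400,280))):
    im=arm.get_image(n);f=im["frame"]
    g=cv2.cvtColor(f[y0:y1,x0:x1],cv2.COLOR_BGR2GRAY);S=5
    G=cv2.createCLAHE(3,(2,2)).apply(cv2.resize(g,None,fx=S,fy=S,interpolation=cv2.INTER_CUBIC))
    V=cv2.cvtColor(G,cv2.COLOR_GRAY2BGR)
    vv,uu=np.mgrid[y0:y1,x0:x1]; Q=cast(im,np.c_[uu.ravel(),vv.ravel()]); z=Q[:,2]
    print(n,"z hist mm",np.histogram(z*1e3,[0,20,40,50,54,56,58,60,62,64,66,68,70,80,100])[0])
    m=(z>.0605)&(z<.072); H=Q[m,:2]; mid=(H.max(0)+H.min(0))/2
    print(m.sum(),"mid",mid.round(4),H.mean(0).round(4),np.ptp(H,axis=0).round(4))
    best=None   # hexagon: high points lie inside the 7 discs
    for a0 in np.radians(range(0,60,10)):
        r=least_squares(lambda q:np.maximum(np.min(np.linalg.norm(H[:,None]-model(q)[None],axis=2),1)-.022,0),[*H.mean(0),a0],loss="soft_l1",f_scale=.003)
        if best is None or r.cost<best.cost:best=r
    M=model(best.x);print("hex",best.x[:2].round(4),(np.degrees(best.x[2])%60).round(1),best.cost)
    for c in M:
        k=np.linalg.norm(Q[:,:2]-c,axis=1)<.02;print(c.round(4),"z med",np.median(z[k]).round(4),"n",k.sum())
    R=np.array(im["rotation"]);K=np.array(im["intrinsics"])
    for c in M:
        t=np.linspace(0,2*np.pi,60);w=np.c_[c[0]+.028*np.cos(t),c[1]+.028*np.sin(t),np.full(60,.067)]
        p=(w-im["position"])@R;s=p[:,:2]/p[:,2:];s=s*(1+im["k1"]*(s**2).sum(1,keepdims=True))
        uv=s*K[0,0]+K[:2,2]; cv2.polylines(V,[((uv-[x0,y0]+.5)*S).astype(int)],True,(0,255,0),1)
    cv2.imwrite(f"pics/{n}1.png",V)
im=arm.get_image("top")
for nme,uv in dict(kat=(406,171),filt=(406,236),clip=(443,210),pin=(471,217),wallF=(340,280),wallB=(340,115),wallL=(190,200),wallR=(490,200)).items(): print(nme,cast(im,uv).round(3))
E
python3 m.py; python3 -c "
import cv2,numpy as np
a=cv2.imread('pics/top1.png');b=cv2.imread('pics/side1.png');b=cv2.resize(b,(600,475));c=np.zeros((600,800,3),np.uint8);a=cv2.resize(a,(400,400));b=cv2.resize(b,(400,317));c[:400,:400]=a;c[:317,400:]=b;cv2.imwrite('pics/both1.png',c[:400])"
```

```text
top z hist mm [6641  651  413  154  253  519  427  478 1773 2018  850  167    5    0]
5233 mid [0.5718 0.1309] [0.5714 0.1314] [0.189  0.1883]
hex [0.5725 0.1312] 3.4 0.016176648747830907
[0.5725 0.1312] z med 0.0647 n 345
[0.601 0.188] z med 0.0647 n 340
[0.5376 0.1843] z med 0.064 n 347
[0.509  0.1275] z med 0.0636 n 361
[0.544  0.0744] z med 0.0631 n 346
[0.6075 0.0781] z med 0.0644 n 334
[0.636  0.1349] z med 0.0634 n 329
side z hist mm [3469 1789 1214  506  319  620  324  182 1197 1317  372   36    0    0]
3076 mid [0.5663 0.1664] [0.5731 0.1296] [0.1988 0.2417]
hex [0.574  0.1327] 3.3 0.017590302586620116
[0.574  0.1327] z med 0.0645 n 183
[0.6025 0.1895] z med 0.0646 n 158
[0.539  0.1859] z med 0.0638 n 163
[0.5105 0.129 ] z med 0.0636 n 182
[0.5454 0.0759] z med 0.0631 n 209
[0.6089 0.0796] z med 0.0643 n 205
[0.6374 0.1364] z med 0.0632 n 174
kat [[ 0.651 -0.135  0.033]]
filt [[ 0.505 -0.117  0.103]]
clip [[ 0.577 -0.21   0.011]]
pin [[ 0.555 -0.256  0.041]]
wallF [[ 0.432 -0.001  0.071]]
wallB [[ 0.73  -0.003  0.116]]
wallL [[0.586 0.281 0.061]]
wallR [[ 0.587 -0.292  0.049]]
```

View pics/both1.png

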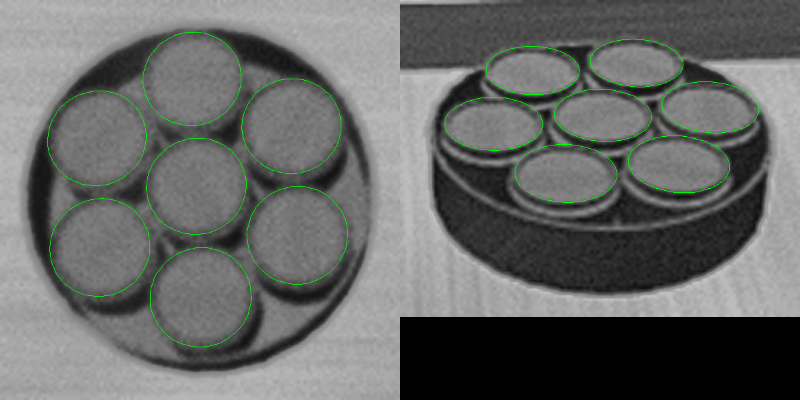

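The hexagon fit lines up with all seven lids in both views: centre (0.573, 0.132), ring angle 3.35°. The closed fingertip is a box, so I'll press the ring lids on their outer edges, where the bead faces the tin wall. First I shut the fingers, square the tool to the world axes and travel.

```bash
python3 -m handwheel '{"slide":[[0,0,0],[0,0,0],[0,0,0],[0.36,-0.88,0],[0.36,-0.88,0],[0.36,-0.88,0],[0.36,-0.88,0],[0.36,-0.88,0],[0.36,-0.88,0],[0.36,-0.88,0]],"turn":[8.55,8.55,8.55,0,0,0,0,0,0,0],"claw":[0,0,0,0,0,0,0,0,0,0]}' 40
```

```text
clock: 1.3
position: [0.4107, -0.2775, 0.2283]
orientation: [[1.0, -0.027, -0.002], [-0.027, -1.0, -0.006], [-0.002, 0.006, -1.0]]
contact_force: [0.4, -0.3, -0.2]
opening: -0.001
```

```bash
python3 -m handwheel '{"slide":[[0.53,-0.82,0],[0.53,-0.82,0],[0.53,-0.82,0],[0.53,-0.82,0],[0.53,-0.82,0],[0.53,-0.82,0],[0.53,-0.82,0],[0.53,-0.82,0.5],[0,0,0.5]],"turn":[-1.5,0,0,0,0,0,0,0,0],"claw":[0,0,0,0,0,0,0,0,0]}' 40
python3 - <<'E'
from h import *
im=arm.get_image("wrist");cv2.imwrite("pics/w1.png",im["frame"]);print(im["position"],np.round(im["rotation"],3).tolist())
s=arm.sense();print(s["position"],s["joint_positions"],s["contact_force"])
E
```

```text
clock: 2.2
position: [0.6297, 0.0656, 0.1837]
orientation: [[1.0, 0.011, 0.015], [0.011, -1.0, 0.001], [0.015, -0.001, -1.0]]
contact_force: [-0.3, 0.5, -0.2]
opening: 0.002
[0.69884834 0.06659584 0.32643893] [[0.01, -0.963, -0.27], [-1.0, -0.01, -0.001], [-0.002, 0.27, -0.963]]
[0.62583266 0.06158091 0.17889926] [ -8.46775118  36.05767148   1.27578721  89.36616729  -0.67276705
  54.36386779 -96.57953766] [-1.06085278  0.48729428 -3.52964127]
```

View pics/w1.png

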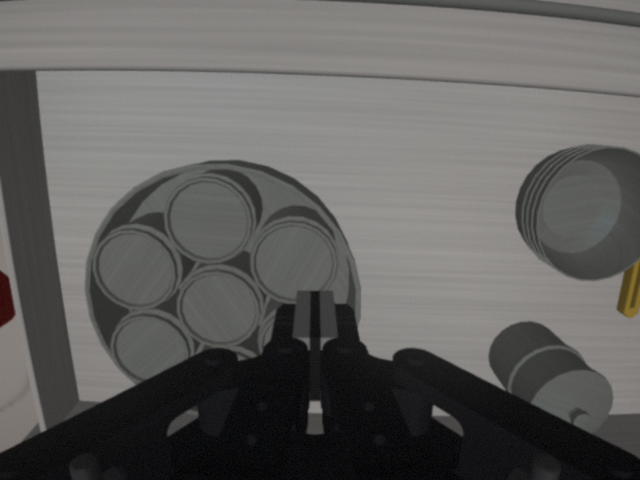

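The shut tip, at pixels (297–335, 290–310), is only about 13 mm wide in y, with 22 mm along x. It hangs beside lid L5, the right-hand ring lid at (295,260), so I'm going down to hover there.

```bash
python3 -m handwheel '{"slide":[[0,0.15,0.7],[0,0,0.7],[0,0,0.4],[0,0,0.1],[0,0,0]],"turn":[0,0,0,0,0],"claw":[0,0,0,0,0]}' 40; python3 -m handwheel '{"slide":[[0,0,0]],"turn":[0],"claw":[0]}'
```

```text
clock: 2.75
position: [0.6263, 0.049, 0.0823]
orientation: [[1.0, 0.005, 0.003], [0.005, -1.0, -0.008], [0.003, 0.008, -1.0]]
contact_force: [0.4, 0.3, 1.0]
opening: 0.001
clock: 2.85
position: [0.6268, 0.0483, 0.0834]
orientation: [[1.0, 0.004, 0.005], [0.004, -1.0, -0.008], [0.005, 0.008, -1.0]]
contact_force: [0.3, -0.8, -0.1]
opening: -0.002
```

```bash
python3 -m handwheel '{"slide":[[-0.03,-0.1,0.15],[0,0,0.08],[0,0,0]],"turn":[0,0,0],"claw":[0,0,0]}'; for i in 1; do python3 -m handwheel '{"slide":[[0,0,0.02],[0,0,0.02]],"turn":[0,0],"claw":[0,0]}'; done
```

```text
clock: 3.15
position: [0.6275, 0.0535, 0.0748]
orientation: [[1.0, 0.003, 0.011], [0.003, -1.0, -0.007], [0.011, 0.007, -1.0]]
contact_force: [0.0, -0.4, -0.8]
opening: -0.003
clock: 3.35
position: [0.628, 0.0539, 0.0735]
orientation: [[1.0, 0.003, 0.013], [0.004, -1.0, -0.007], [0.013, 0.007, -1.0]]
contact_force: [0.8, 0.2, 1.3]
opening: 0.0
```

```bash
python3 -m handwheel '{"slide":[[0,0,0.02],[0,0,0.02]],"turn":[0,0],"claw":[0,0]}';python3 -m handwheel '{"slide":[[0,0,0.02]],"turn":[0],"claw":[0]}'
```

```text
clock: 3.55
position: [0.6283, 0.0539, 0.0716]
orientation: [[1.0, 0.003, 0.014], [0.004, -1.0, -0.007], [0.014, 0.007, -1.0]]
contact_force: [0.6, 0.1, -0.1]
opening: 0.0
clock: 3.65
position: [0.6283, 0.0538, 0.0705]
orientation: [[1.0, 0.003, 0.014], [0.003, -1.0, -0.007], [0.014, 0.007, -1.0]]
contact_force: [-0.0, -1.1, 0.4]
opening: -0.003
```

```bash
python3 -m handwheel '{"slide":[[-0.05,0,0.02],[0,0,0.02]],"turn":[0,0],"claw":[0,0]}';python3 -m handwheel '{"slide":[[0,0,0.02]],"turn":[0],"claw":[0]}';python3 -m handwheel '{"slide":[[0,0,0.02]],"turn":[0],"claw":[0]}';python3 -m handwheel '{"slide":[[0,0,0.02]],"turn":[0],"claw":[0]}'
```

```text
clock: 3.85
position: [0.6256, 0.0537, 0.0682]
orientation: [[1.0, 0.003, 0.013], [0.003, -1.0, -0.007], [0.013, 0.007, -1.0]]
contact_force: [0.1, -0.2, 0.3]
opening: 0.001
clock: 3.95
position: [0.6257, 0.0537, 0.0674]
orientation: [[1.0, 0.003, 0.014], [0.003, -1.0, -0.007], [0.014, 0.007, -1.0]]
contact_force: [-0.1, -0.3, 4.4]
opening: -0.003
clock: 4.05
position: [0.6259, 0.0536, 0.0671]
orientation: [[1.0, 0.003, 0.014], [0.003, -1.0, -0.007], [0.014, 0.007, -1.0]]
contact_force: [-1.7, 0.1, 7.3]
opening: 0.0
clock: 4.15
position: [0.6262, 0.0535, 0.0671]
orientation: [[1.0, 0.003, 0.015], [0.003, -1.0, -0.007], [0.015, 0.007, -1.0]]
contact_force: [-1.9, -0.1, 6.0]
opening: -0.003
```

L5 is tight: 7 N with only about 0.4 mm of give. With 1 mm steps the force limits itself to about 7 N. Next is L0, target (0.6666, 0.1375).

```bash
python3 -m handwheel '{"slide":[[0,0,-0.2],[0.41,-0.84,0],[0.41,-0.84,0],[0,0,0],[0,0,0]],"turn":[0,0,0,0,0],"claw":[0,0,0,0,0]}'
```

```text
clock: 4.65
position: [0.669, 0.1373, 0.0792]
orientation: [[1.0, -0.002, 0.017], [-0.002, -1.0, -0.009], [0.017, 0.009, -1.0]]
contact_force: [-0.1, -1.2, -0.1]
opening: -0.002
```

```bash
python3 -m handwheel '{"slide":[[-0.04,0,0.1],[0,0,0.08],[0,0,0.02],[0,0,0.02]],"turn":[0,0,0,0],"claw":[0,0,0,0]}';python3 -m handwheel '{"slide":[[0,0,0.02]],"turn":[0],"claw":[0]}';python3 -m handwheel '{"slide":[[0,0,0.02]],"turn":[0],"claw":[0]}';python3 -m handwheel '{"slide":[[0,0,0.02]],"turn":[0],"claw":[0]}'
```

```text
clock: 5.05
position: [0.6658, 0.1336, 0.0673]
orientation: [[1.0, -0.005, 0.015], [-0.005, -1.0, -0.011], [0.015, 0.011, -1.0]]
contact_force: [-0.3, -0.1, -0.4]
opening: 0.001
clock: 5.15
position: [0.6659, 0.1331, 0.0665]
orientation: [[1.0, -0.007, 0.015], [-0.006, -1.0, -0.01], [0.015, 0.01, -1.0]]
contact_force: [-1.0, 1.1, 3.0]
opening: -0.002
clock: 5.25
position: [0.6663, 0.1331, 0.0662]
orientation: [[1.0, -0.007, 0.016], [-0.007, -1.0, -0.01], [0.016, 0.01, -1.0]]
contact_force: [-0.8, 1.5, 5.0]
opening: 0.001
clock: 5.35
position: [0.6666, 0.1331, 0.0661]
orientation: [[1.0, -0.007, 0.017], [-0.007, -1.0, -0.009], [0.017, 0.009, -1.0]]
contact_force: [-2.1, 0.3, 5.3]
opening: 0.001
```

L0 is tight. Next is L1, target (0.6152, 0.2157).

```bash
python3 -m handwheel '{"slide":[[0,0,-0.25],[-0.51,-0.82,0],[-0.51,-0.82,0],[0,0,0],[0,0,0]],"turn":[0,0,0,0,0],"claw":[0,0,0,0,0]}'
```

```text
clock: 5.85
position: [0.6173, 0.2146, 0.0795]
orientation: [[1.0, -0.012, 0.022], [-0.012, -1.0, -0.012], [0.022, 0.012, -1.0]]
contact_force: [1.1, -0.9, -0.3]
opening: 0.003
```

```bash
python3 -m handwheel '{"slide":[[-0.04,0,0.08],[0,0,0.06],[0,0,0.04],[0,0,0.02]],"turn":[0,0,0,0],"claw":[0,0,0,0]}';python3 -m handwheel '{"slide":[[0,0,0.02]],"turn":[0],"claw":[0]}';python3 -m handwheel '{"slide":[[0,0,0.02]],"turn":[0],"claw":[0]}';python3 -m handwheel '{"slide":[[0,0,0.02]],"turn":[0],"claw":[0]}'
```

```text
clock: 6.25
position: [0.6172, 0.2111, 0.0692]
orientation: [[1.0, -0.016, 0.024], [-0.015, -1.0, -0.014], [0.024, 0.013, -1.0]]
contact_force: [0.2, -0.1, 0.5]
opening: 0.0
clock: 6.35
position: [0.6176, 0.2104, 0.068]
orientation: [[1.0, -0.017, 0.024], [-0.017, -1.0, -0.014], [0.024, 0.013, -1.0]]
contact_force: [-1.3, 1.1, 3.8]
opening: 0.003
clock: 6.45
position: [0.6178, 0.2105, 0.0676]
orientation: [[1.0, -0.018, 0.024], [-0.018, -1.0, -0.013], [0.024, 0.012, -1.0]]
contact_force: [-1.5, 1.0, 5.4]
opening: 0.001
clock: 6.55
position: [0.6181, 0.2109, 0.0675]
orientation: [[1.0, -0.018, 0.024], [-0.018, -1.0, -0.012], [0.025, 0.012, -1.0]]
contact_force: [-1.9, 0.2, 6.3]
opening: -0.0
```

L1 is tight. Next is L2, target (0.5217, 0.2102).

```bash
python3 -m handwheel '{"slide":[[0,0,-0.25],[-0.96,-0.03,0],[-0.96,-0.03,0],[0,0,0],[0,0,0]],"turn":[0,-1,0,0,0],"claw":[0,0,0,0,0]}'
```

```text
clock: 7.05
position: [0.5207, 0.2129, 0.0799]
orientation: [[1.0, -0.002, 0.029], [-0.002, -1.0, -0.013], [0.029, 0.013, -1.0]]
contact_force: [1.1, -0.1, -0.3]
opening: 0.003
```

```bash
python3 -m handwheel '{"slide":[[0,0,0.08],[0,0,0.08],[0,0,0.04],[0,0,0.02]],"turn":[0,0,0,0],"claw":[0,0,0,0]}';python3 -m handwheel '{"slide":[[0,0,0.02]],"turn":[0],"claw":[0]}';python3 -m handwheel '{"slide":[[0,0,0.02]],"turn":[0],"claw":[0]}';python3 -m handwheel '{"slide":[[0,0,0.02]],"turn":[0],"claw":[0]}'
```

```text
clock: 7.45
position: [0.526, 0.2126, 0.0692]
orientation: [[0.999, -0.005, 0.035], [-0.004, -1.0, -0.012], [0.035, 0.011, -0.999]]
contact_force: [0.6, 0.7, 0.1]
opening: -0.0
clock: 7.55
position: [0.5266, 0.2125, 0.0679]
orientation: [[0.999, -0.005, 0.035], [-0.005, -1.0, -0.012], [0.035, 0.012, -0.999]]
contact_force: [0.0, -0.2, -0.1]
opening: 0.002
clock: 7.65
position: [0.5268, 0.2125, 0.0668]
orientation: [[0.999, -0.006, 0.035], [-0.005, -1.0, -0.012], [0.035, 0.012, -0.999]]
contact_force: [-1.7, 0.8, 5.0]
opening: -0.001
clock: 7.75
position: [0.5268, 0.2125, 0.0664]
orientation: [[0.999, -0.006, 0.035], [-0.005, -1.0, -0.012], [0.035, 0.011, -0.999]]
contact_force: [-2.5, -0.8, 8.0]
opening: -0.002
```

L2 is tight. Next is L3, target (0.4798, 0.1265).

```bash
python3 -m handwheel '{"slide":[[0,0,-0.25],[-0.5,0.84,0],[-0.5,0.84,0],[0,0,0],[0,0,0]],"turn":[0,0,0,0,0],"claw":[0,0,0,0,0]}'
```

```text
clock: 8.25
position: [0.477, 0.1284, 0.081]
orientation: [[0.999, -0.004, 0.042], [-0.003, -1.0, -0.009], [0.042, 0.008, -0.999]]
contact_force: [-0.0, 0.6, 0.7]
opening: -0.003
```

```bash
python3 -m handwheel '{"slide":[[0,0,0.08],[0,0,0.08],[0,0,0.04],[0,0,0.03]],"turn":[0,0,0,0],"claw":[0,0,0,0]}';python3 -m handwheel '{"slide":[[0,0,0.02]],"turn":[0],"claw":[0]}';python3 -m handwheel '{"slide":[[0,0,0.02]],"turn":[0],"claw":[0]}';python3 -m handwheel '{"slide":[[0,0,0.02]],"turn":[0],"claw":[0]}'
```

```text
clock: 8.65
position: [0.4802, 0.1314, 0.0695]
orientation: [[0.999, -0.0, 0.046], [-0.0, -1.0, -0.006], [0.046, 0.006, -0.999]]
contact_force: [0.9, -0.4, 0.7]
opening: 0.002
clock: 8.75
position: [0.4804, 0.132, 0.0681]
orientation: [[0.999, 0.0, 0.046], [0.001, -1.0, -0.006], [0.045, 0.006, -0.999]]
contact_force: [-0.0, -0.3, 0.8]
opening: 0.0
clock: 8.85
position: [0.4805, 0.1324, 0.0668]
orientation: [[0.999, 0.001, 0.045], [0.001, -1.0, -0.006], [0.045, 0.006, -0.999]]
contact_force: [0.6, 0.2, 2.2]
opening: -0.001
clock: 8.95
position: [0.4806, 0.1324, 0.0659]
orientation: [[0.999, 0.001, 0.045], [0.002, -1.0, -0.006], [0.045, 0.006, -0.999]]
contact_force: [-1.9, -0.6, 6.9]
opening: -0.005
```

```bash
python3 -m handwheel '{"slide":[[0,0,0.02]],"turn":[0],"claw":[0]}';python3 -m handwheel '{"slide":[[0,0,0.02]],"turn":[0],"claw":[0]}'; python3 -m handwheel '{"slide":[[0,0,-0.25],[0.5,0.84,0],[0.5,0.84,0],[0,0,0],[0,0,0]],"turn":[0,0,0,0,0],"claw":[0,0,0,0,0]}'
```

```text
clock: 9.05
position: [0.4805, 0.1323, 0.0655]
orientation: [[0.999, 0.001, 0.045], [0.001, -1.0, -0.006], [0.045, 0.006, -0.999]]
contact_force: [-2.1, -1.9, 9.8]
opening: -0.002
clock: 9.15
position: [0.4805, 0.1324, 0.0654]
orientation: [[0.999, 0.001, 0.045], [0.001, -1.0, -0.006], [0.045, 0.006, -0.999]]
contact_force: [-2.9, -1.0, 10.4]
opening: 0.002
clock: 9.65
position: [0.5327, 0.0492, 0.0816]
orientation: [[0.999, 0.008, 0.048], [0.008, -1.0, -0.004], [0.048, 0.004, -0.999]]
contact_force: [-0.6, 0.7, 0.1]
opening: 0.003
```

L3 is tight. Now L4.

```bash
python3 -m handwheel '{"slide":[[-0.04,0,0.08],[-0.03,0,0.08],[0,0,0.04],[0,0,0.03]],"turn":[0,0,0,0],"claw":[0,0,0,0]}';python3 -m handwheel '{"slide":[[0,0,0.02]],"turn":[0],"claw":[0]}';python3 -m handwheel '{"slide":[[0,0,0.02]],"turn":[0],"claw":[0]}';python3 -m handwheel '{"slide":[[0,0,0.02]],"turn":[0],"claw":[0]}';python3 -m handwheel '{"slide":[[0,0,0.02]],"turn":[0],"claw":[0]}'
```

```text
clock: 10.05
position: [0.5273, 0.0524, 0.0685]
orientation: [[0.999, 0.013, 0.046], [0.013, -1.0, -0.003], [0.046, 0.003, -0.999]]
contact_force: [-0.3, 0.1, -0.3]
opening: 0.0
clock: 10.15
position: [0.5268, 0.0532, 0.0671]
orientation: [[0.999, 0.014, 0.045], [0.014, -1.0, -0.002], [0.045, 0.003, -0.999]]
contact_force: [0.4, -0.0, 0.7]
opening: 0.005
clock: 10.25
position: [0.5268, 0.0535, 0.0661]
orientation: [[0.999, 0.015, 0.045], [0.015, -1.0, -0.002], [0.045, 0.003, -0.999]]
contact_force: [-0.9, -0.6, 4.0]
opening: 0.003
clock: 10.35
position: [0.5269, 0.0535, 0.0655]
orientation: [[0.999, 0.015, 0.045], [0.015, -1.0, -0.003], [0.045, 0.003, -0.999]]
contact_force: [-2.3, -1.2, 6.8]
opening: -0.001
clock: 10.45
position: [0.5269, 0.0535, 0.0653]
orientation: [[0.999, 0.015, 0.045], [0.015, -1.0, -0.003], [0.045, 0.003, -0.999]]
contact_force: [-2.6, 0.1, 10.3]
opening: 0.002
```

All six ring lids are tight, so the centre lid should be the loose one. I'll rock it on its −y rim in the gap between L4 and L5, with the tip at (0.5745, 0.110), about 3 mm clear of both neighbours.

```bash
python3 -m handwheel '{"slide":[[0,0,-0.25],[0.47,-0.56,-0.05],[0.47,-0.56,0],[0,0,0],[0,0,0]],"turn":[0,0.9,0,0,0],"claw":[0,0,0,0,0]}'; python3 -m handwheel '{"slide":[[0,0,0]],"turn":[0],"claw":[0]}'
```

```text
clock: 10.95
position: [0.5744, 0.1106, 0.0857]
orientation: [[0.999, -0.004, 0.047], [-0.004, -1.0, -0.002], [0.047, 0.002, -0.999]]
contact_force: [-0.7, 1.0, 0.2]
opening: -0.004
clock: 11.05
position: [0.5741, 0.1106, 0.0859]
orientation: [[0.999, -0.004, 0.047], [-0.004, -1.0, -0.002], [0.047, 0.002, -0.999]]
contact_force: [-0.9, 0.1, 0.6]
opening: -0.004
```

```bash
python3 -m handwheel '{"slide":[[-0.02,0,0.1],[0,0,0.08],[0,0,0.06],[0,0,0.04]],"turn":[0,0,0,0],"claw":[0,0,0,0]}';python3 -m handwheel '{"slide":[[0,0,0.02]],"turn":[0],"claw":[0]}';python3 -m handwheel '{"slide":[[0,0,0.02]],"turn":[0],"claw":[0]}'
```

```text
clock: 11.45
position: [0.5718, 0.1069, 0.0708]
orientation: [[0.999, -0.008, 0.044], [-0.008, -1.0, -0.005], [0.044, 0.004, -0.999]]
contact_force: [-0.4, 0.1, -0.2]
opening: -0.0
clock: 11.55
position: [0.5715, 0.1066, 0.0694]
orientation: [[0.999, -0.009, 0.043], [-0.008, -1.0, -0.005], [0.043, 0.005, -0.999]]
contact_force: [0.6, -0.8, -0.6]
opening: 0.001
clock: 11.65
position: [0.5715, 0.1063, 0.0681]
orientation: [[0.999, -0.009, 0.043], [-0.009, -1.0, -0.005], [0.043, 0.005, -0.999]]
contact_force: [0.3, -1.2, 0.2]
opening: 0.0
```

The tip has drifted towards L4's rim, so I'll correct by +3 mm in x and y before pressing.

```bash
python3 -m handwheel '{"slide":[[0.06,-0.08,-0.01],[0,0,0]],"turn":[0,0],"claw":[0,0]}';python3 -m handwheel '{"slide":[[0,0,0.02]],"turn":[0],"claw":[0]}';python3 -m handwheel '{"slide":[[0,0,0.02]],"turn":[0],"claw":[0]}';python3 -m handwheel '{"slide":[[0,0,0.02]],"turn":[0],"claw":[0]}'
```

```text
clock: 11.85
position: [0.5748, 0.1107, 0.0687]
orientation: [[0.999, -0.009, 0.043], [-0.009, -1.0, -0.005], [0.043, 0.005, -0.999]]
contact_force: [0.1, 0.7, 0.4]
opening: -0.004
clock: 11.95
position: [0.5751, 0.1108, 0.0678]
orientation: [[0.999, -0.009, 0.044], [-0.009, -1.0, -0.005], [0.044, 0.004, -0.999]]
contact_force: [0.2, -0.1, 1.2]
opening: 0.007
clock: 12.05
position: [0.5753, 0.111, 0.0669]
orientation: [[0.999, -0.008, 0.044], [-0.008, -1.0, -0.005], [0.044, 0.004, -0.999]]
contact_force: [-0.1, -0.3, -0.2]
opening: 0.0
clock: 12.15
position: [0.5753, 0.111, 0.0659]
orientation: [[0.999, -0.008, 0.044], [-0.008, -1.0, -0.005], [0.044, 0.004, -0.999]]
contact_force: [-0.1, 0.0, 0.3]
opening: 0.001
```

```bash
python3 -m handwheel '{"slide":[[0,0,0.02]],"turn":[0],"claw":[0]}';python3 -m handwheel '{"slide":[[0,0,0.02]],"turn":[0],"claw":[0]}';python3 -m handwheel '{"slide":[[0,0,0.01]],"turn":[0],"claw":[0]}'; python3 - <<'E'
from h import *
V=[]
for n,(x0,y0,x1,y1) in(("side",(280,185,400,275)),("wrist",(80,150,380,375))):
    f=arm.get_image(n)["frame"][y0:y1,x0:x1];g=cv2.resize(cv2.cvtColor(f,cv2.COLOR_BGR2GRAY),(800,600),interpolation=cv2.INTER_CUBIC)
    V.append(cv2.resize(cv2.createCLAHE(3,(2,2)).apply(g),(400,300)))
cv2.imwrite("pics/rock.png",np.hstack(V));print(arm.sense()["contact_force"])
E
```

```text
clock: 12.25
position: [0.5754, 0.1109, 0.0649]
orientation: [[0.999, -0.008, 0.044], [-0.008, -1.0, -0.005], [0.044, 0.005, -0.999]]
contact_force: [-0.2, -0.5, 0.5]
opening: 0.004
clock: 12.35
position: [0.5754, 0.1108, 0.0638]
orientation: [[0.999, -0.009, 0.044], [-0.008, -1.0, -0.005], [0.044, 0.005, -0.999]]
contact_force: [-0.8, -0.2, 1.5]
opening: 0.0
clock: 12.45
position: [0.5755, 0.1108, 0.0635]
orientation: [[0.999, -0.009, 0.044], [-0.008, -1.0, -0.005], [0.044, 0.005, -0.999]]
contact_force: [-0.9, 0.3, 3.2]
opening: -0.002
[-0.53267391  0.29432931  2.83837928]
```

View pics/rock.png

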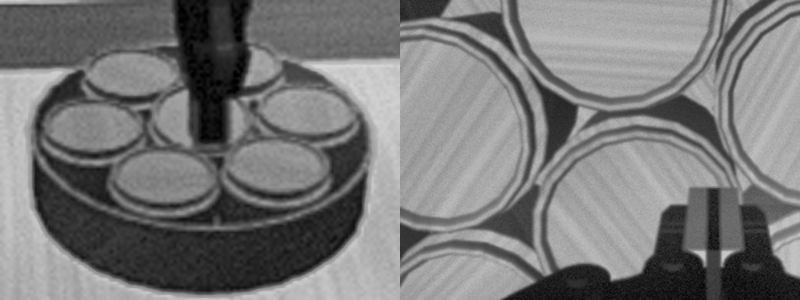

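The pictures show the tip at the centre lid's near edge: (208,130) in the left half, (715,215) in the right half. They don't show whether the lid is tipped, so I'll fit planes to the lid floors from the depth images.

```bash
cat > tilt.py <<'E'
from h import *
C=np.array([.5732,.132]);a=np.radians(3.35)+np.arange(6)*np.pi/3
M=np.r_[[C],C+.0636*np.c_[np.cos(a),np.sin(a)]]
for n,(x0,y0,x1,y1) in(("side",(270,180,410,290)),("top",(210,150,330,270))):
    im=arm.get_image(n);vv,uu=np.mgrid[y0:y1,x0:x1];Q=cast(im,np.c_[uu.ravel(),vv.ravel()]);off=[.0007,.0007] if n=="side" else [-.0007,-.0007]
    for i,c in enumerate(M):
        q=Q[(np.linalg.norm(Q[:,:2]-c-off,axis=1)<.024)&(Q[:,2]>.058)&(Q[:,2]<.072)]
        if len(q)<30: print(n,i,"hidden",len(q));continue
        A=np.c_[q[:,:2]-c,np.ones(len(q))]
        for _ in range(4):
            s,*_=np.linalg.lstsq(A,q[:,2],rcond=None);k=abs(A@s-q[:,2])<.002;A,q=A[k],q[k]
        print(n,"ctr L0 L1 L2 L3 L4 L5".split()[i],"slope",s[:2].round(3),"z",s[2].round(4),"n",len(q))
E
python3 tilt.py
```

```text
side ctr slope [-0.001  0.159] z 0.0643 n 111
side L0 slope [ 0.001 -0.009] z 0.0632 n 240
side L1 slope [0.029 0.003] z 0.0643 n 56
side L2 slope [-0.007 -0.025] z 0.0639 n 216
side L3 slope [-0.005 -0.   ] z 0.0637 n 248
side L4 slope [-0.004 -0.005] z 0.0632 n 277
side L5 slope [-0.    -0.009] z 0.0644 n 267
top 0 hidden 0
top 1 hidden 0
top 2 hidden 0
top 3 hidden 0
top 4 hidden 0
top L4 slope [0.017 0.024] z 0.0635 n 107
top L5 slope [-0.015 -0.019] z 0.0644 n 91
```

The centre lid is tipped 0.159 rad and the others are level, so it is the loose one. I'll lift and move over its middle, which is +21 mm in y.

```bash
python3 -m handwheel '{"slide":[[0,0,-0.2],[-0.02,-0.42,0],[0,0,0],[0,0,0]],"turn":[0,-0.5,0,0],"claw":[0,0,0,0]}'
```

```text
clock: 13.05
position: [0.5746, 0.1313, 0.0749]
orientation: [[0.999, -0.001, 0.045], [-0.001, -1.0, -0.005], [0.045, 0.005, -0.999]]
contact_force: [0.4, -0.4, -0.7]
opening: 0.0
```

The tool leans about 2.6°, so its −x edge touches first. I'll shift +5 mm in x so that contact falls near the middle, then press.

```bash
python3 -m handwheel '{"slide":[[0.1,-0.01,0.06],[0,0,0.06],[0,0,0.02],[0,0,0.02]],"turn":[0,0,0,0],"claw":[0,0,0,0]}';python3 -m handwheel '{"slide":[[0,0,0.02]],"turn":[0],"claw":[0]}';python3 -m handwheel '{"slide":[[0,0,0.02]],"turn":[0],"claw":[0]}';python3 -m handwheel '{"slide":[[0,0,0.02]],"turn":[0],"claw":[0]}';python3 -m handwheel '{"slide":[[0,0,0.02]],"turn":[0],"claw":[0]}'
```

```text
clock: 13.45
position: [0.5806, 0.1295, 0.0666]
orientation: [[0.999, -0.004, 0.045], [-0.003, -1.0, -0.007], [0.045, 0.007, -0.999]]
contact_force: [0.5, -0.1, 0.3]
opening: -0.003
clock: 13.55
position: [0.5807, 0.1293, 0.0658]
orientation: [[0.999, -0.004, 0.045], [-0.004, -1.0, -0.007], [0.045, 0.007, -0.999]]
contact_force: [-1.9, 0.2, 7.4]
opening: 0.001
clock: 13.65
position: [0.5808, 0.1294, 0.0657]
orientation: [[0.999, -0.004, 0.045], [-0.004, -1.0, -0.007], [0.045, 0.006, -0.999]]
contact_force: [-2.1, 0.7, 9.3]
opening: 0.002
clock: 13.75
position: [0.5808, 0.1294, 0.0657]
orientation: [[0.999, -0.004, 0.045], [-0.004, -1.0, -0.006], [0.045, 0.006, -0.999]]
contact_force: [-2.7, -0.3, 5.8]
opening: 0.001
clock: 13.85
position: [0.5808, 0.1294, 0.0657]
orientation: [[0.999, -0.005, 0.045], [-0.004, -1.0, -0.006], [0.045, 0.006, -0.999]]
contact_force: [-2.0, -0.0, 7.2]
opening: -0.002
```

```bash
python3 -m handwheel '{"slide":[[0,0,0.027],[0,0,0.027]],"turn":[0,0],"claw":[0,0]}';python3 -m handwheel '{"slide":[[0,0,0.03],[0,0,0.03]],"turn":[0,0],"claw":[0,0]}'
```

```text
clock: 14.05
position: [0.5809, 0.1293, 0.0656]
orientation: [[0.999, -0.005, 0.046], [-0.005, -1.0, -0.006], [0.046, 0.006, -0.999]]
contact_force: [-1.9, 0.1, 8.2]
opening: -0.004
clock: 14.25
position: [0.5809, 0.1293, 0.0653]
orientation: [[0.999, -0.005, 0.046], [-0.005, -1.0, -0.005], [0.046, 0.005, -0.999]]
contact_force: [-3.1, 0.1, 8.5]
opening: -0.0
```

```bash
python3 -m handwheel '{"slide":[[0,0,0.033],[0,0,0.033],[0,0,0.033]],"turn":[0,0,0],"claw":[0,0,0]}';python3 -m handwheel '{"slide":[[0,0,0.036],[0,0,0.036],[0,0,0.036]],"turn":[0,0,0],"claw":[0,0,0]}'
```

```text
clock: 14.55
position: [0.5808, 0.1294, 0.0644]
orientation: [[0.999, -0.005, 0.047], [-0.005, -1.0, -0.005], [0.047, 0.004, -0.999]]
contact_force: [-2.5, -0.2, 9.1]
opening: 0.001
clock: 14.85
position: [0.5808, 0.1293, 0.0632]
orientation: [[0.999, -0.006, 0.047], [-0.006, -1.0, -0.004], [0.047, 0.004, -0.999]]
contact_force: [-3.0, -0.3, 9.2]
opening: -0.005
```

```bash
python3 -m handwheel '{"slide":[[0,0,0.036],[0,0,0.036],[0,0,0.036]],"turn":[0,0,0],"claw":[0,0,0]}';python3 -m handwheel '{"slide":[[0,0,0.036],[0,0,0.036]],"turn":[0,0],"claw":[0,0]}';python3 -m handwheel '{"slide":[[0,0,0.036],[0,0,0.036]],"turn":[0,0],"claw":[0,0]}'
```

```text
clock: 15.15
position: [0.5807, 0.1293, 0.0619]
orientation: [[0.999, -0.006, 0.047], [-0.006, -1.0, -0.003], [0.047, 0.003, -0.999]]
contact_force: [-3.9, -0.3, 8.5]
opening: -0.003
clock: 15.35
position: [0.5807, 0.1294, 0.0616]
orientation: [[0.999, -0.006, 0.048], [-0.006, -1.0, -0.003], [0.048, 0.002, -0.999]]
contact_force: [-3.6, 0.0, 11.6]
opening: 0.005
clock: 15.55
position: [0.5807, 0.1294, 0.0616]
orientation: [[0.999, -0.007, 0.048], [-0.007, -1.0, -0.002], [0.048, 0.002, -0.999]]
contact_force: [-3.2, 0.0, 11.3]
opening: 0.003
```

It stops at 0.0616 m with the force rising, which looks like home. One slightly firmer press to confirm, then I'll retreat straight up and check.

```bash
python3 -m handwheel '{"slide":[[0,0,0.042],[0,0,0.042],[0,0,0.042]],"turn":[0,0,0],"claw":[0,0,0]}';python3 -m handwheel '{"slide":[[0,0,-0.2],[0,0,-0.6],[0,0,-0.9],[0,0,-0.9],[0,0.9,-0.3],[0,0.9,0],[0,0.9,0],[0,0.9,0],[0,0,0],[0,0,0]],"turn":[0,0,0,0,0,0,0,0,0,0],"claw":[0,0,0,0,0,0,0,0,0,0]}'; python3 tilt.py; python3 - <<'E'
from h import *
cv2.imwrite("pics/end.png",arm.get_image("top")["frame"])
im=arm.get_image("top")
for nme,uv in dict(kat=(406,171),filt=(406,236),clip=(443,210),pin=(471,217)).items(): print(nme,cast(im,uv).round(3))
E
```

```text
clock: 15.85
position: [0.5807, 0.1294, 0.0615]
orientation: [[0.999, -0.007, 0.049], [-0.007, -1.0, -0.001], [0.049, 0.001, -0.999]]
contact_force: [-4.0, -0.9, 12.1]
opening: 0.005
clock: 16.85
position: [0.574, -0.0555, 0.2166]
orientation: [[0.998, -0.003, 0.057], [-0.003, -1.0, -0.002], [0.057, 0.002, -0.998]]
contact_force: [0.1, 0.8, -1.2]
opening: 0.003
side ctr slope [-0.002 -0.004] z 0.0603 n 252
side L0 slope [ 0.006 -0.005] z 0.0631 n 238
side L1 slope [-0.016 -0.005] z 0.0646 n 184
side L2 slope [-0.002 -0.009] z 0.0639 n 219
side L3 slope [-0.001  0.004] z 0.0636 n 252
side L4 slope [ 0.001 -0.011] z 0.063 n 280
side L5 slope [ 0.003 -0.004] z 0.0644 n 272
top ctr slope [-0.005 -0.013] z 0.0604 n 406
top L0 slope [0.003 0.003] z 0.0634 n 399
top L1 slope [ 0.    -0.002] z 0.0647 n 393
top L2 slope [-0.009 -0.009] z 0.0638 n 410
top L3 slope [0.004 0.004] z 0.0637 n 433
top L4 slope [-0.01   0.004] z 0.063 n 418
top L5 slope [-0.004  0.01 ] z 0.0643 n 389
kat [[ 0.425 -0.02   0.656]]
filt [[ 0.381 -0.014  0.685]]
clip [[ 0.394 -0.032  0.687]]
pin [[ 0.389 -0.044  0.692]]
```

View pics/end.png

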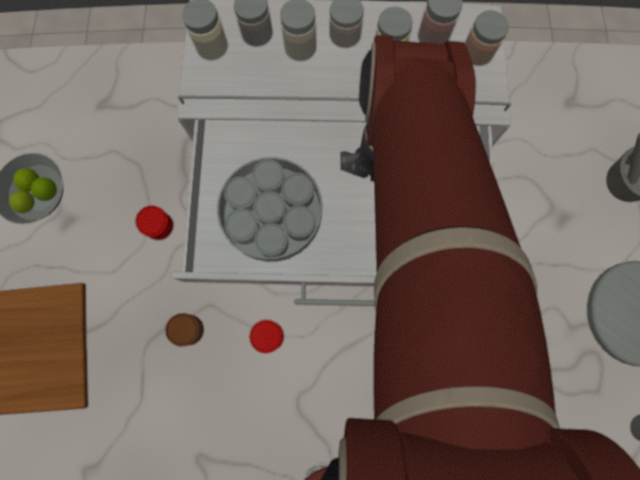

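The centre lid's floor dropped from 64.6 to 60.3 mm and is level, and the other lids are unchanged. The tin is still at (270,209), and the hand is clear at z = 0.217 m.

```bash
python3 -c "
from station import arm
s=arm.sense();print(s['contact_force'],s['qd'].max() if hasattr(s['qd'],'max') else s['qd']);print(arm.job_done())"
```

```text
[-0.02665655  0.14810543  0.20438731] 0.1144371371875707
the job is handed in; nothing more can be done
None
```

The loose lid was the one in the middle. I pressed it home and handed the job in at about 17 s of the 54 s allowed; no verdict was reported.

- **Finding it:** The six ring lids, pressed on their outer rims, all held tight, giving about 1 mm or less. Forces reached about 5–10 N, well under the 18 N limit. The middle lid tipped 0.159 rad with 3 N or less, read from the side camera's depth image.
- **Pressing it:** Pressed near its middle, it slid down at about 9 N and stopped dead, with about 12 N on it.
- **Last checks:** By depth image the middle lid's floor dropped from 64.6 to 60.3 mm. That is about 1 mm below the nominal home reading of 61.5 mm. The depth images also read about 0.6 mm lower than the fingertip did, so I count it as home. It is level within about 0.014 rad.
- **The rest:** The other lids and the tin had not visibly moved, and the hand ended clear with about 0 N on it.
- **Not confirmed:** In the last top picture the arm hid the katoris, coffee filter, clip and rolling pin, so I could not re-measure them. The hand passed well above them, and I felt no unexpected contact.

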